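# Load the last tube on the bench tube rotator

### The arm

A 7-joint arm with a two-finger parallel gripper is mounted at the origin on a cart in front of the work surface, level with it; the furniture and walls round the work are solid. World frame = base frame: x ahead of the robot, y to its left, z up, the work surface at z = 0. Lengths are in m, angles in rad, forces in N, time in s.
With the tool pointing down it reaches from about 0.4 to 0.85 m from the base axis. Payload 10.4 kg.
Tool frame: the origin (TCP) lies midway between the tips of the shut fingers; the grasp point (between the pads) lies 19 mm behind it (manip.tcp_to_grasp is the distance from the TCP to the grasp point, in m); z points along the fingers, y is the line along which they close (so a half turn about z gives the same grasp; the last joint's range is limited). The gripper opens to 85 mm and grips with 20 to 120 N. Pads are 22 mm wide; open, the fingers measure 114 mm over their backs; the gripper's body (76 mm by 85 mm) begins 54 mm behind the grasp point. The pads swing forward as they close: fully open they stand 13 mm farther back than shut.
Start: joints at [-1.168, 0.332, -0.065, 1.46, 0.022, 1.35, -0.088], TCP at [0.258, 0.569, 0.231] pointing down, gripper open.
Joint ranges: [-2.6, 2.6], [-0.5, 2.12], [-1.47, 1.34], [0.16, 2.42], [-1.27, 4.41], [0.06, 2.06], [-2.6, 2.6]. Speed limits (rad/s): [2.22, 2.22, 2.79, 2.79, 3.14, 3.14, 3.14].

### API

Orientations are given as a unit quaternion [x, y, z, w].
In Python, from workcell import manip gives the robot as it stands.
- The arm moves only by the shell command python3 -m jog 'ROWS' [FORCE]. ROWS is a JSON object of lists of equal length, an entry for each row: "offset": the shift along the world's x, y, z in m, a list of three; "yaw": the turn about the world's z in degrees; "jaw": the closure, from 0 (fully open) to 1 (shut). A call has 1 to 20 rows; each row shifts and turns the commanded pose from where the row before left it; what a row does not reach is not made up. A row lasts 1/12 s, in which the tool goes at most 41.7 mm and 7.16 degrees, less where a joint would pass 70% of its speed; a pose out of reach is approached as far as the arm can. A call is refused whole if a number of a shift passes 0.0417 or a number of a turn 7.16, either way. A call with a gripper value outside its range is refused whole. The fingers move at their own pace and stop on an object; FORCE is the grip in N (left out, the last holds). Time passes only in rows, so rows that do not move let the fingers close. It gives the time, the measured TCP pose, the force, the opening and the grip force at its end, in the units of the state.
- manip.get_obs(): the state, without advancing time (a new reading comes with each control period).
- manip.camera(name): name is "scene" or "side" or "wrist"; returns a dict with "frame" (384x512x3 uint8, red, green, blue), "camera_matrix" (3x3 intrinsics, pixels), "eye" and "attitude" of the camera in the world; the wrist camera has in their place "hand_eye" (4x4, takes a point from camera to tool coordinates, whose origin is the TCP and whose axes are the flange's). Camera axes: x right, y up, looking along -z (the intrinsics and any distortion apply to the point x, -y, -z); pixel columns grow to the right and rows downward; lengths in m; the calibration is good to about 2 mm. The wrist camera is an equidistant fisheye: a pixel r from the principal point sees the ray r / f radians off the axis. A picture is of the moment at which its call begins: read the wrist's pose just before it. There is no depth.
- manip.hand_in(): hands the job in; it is judged then, once.
Trained networks look in a picture, given as the dict that the camera call returned (one of the last four; its "shot" number tells which), for a name from the list of things; names that differ only in an ending like _2 or _b are one class to them, and where a whole thing is asked for, a point or a joint stands for the part that bears it (a point fixed in the world has none). Each returns a list of dicts, best first, with "score" (0 to 1); they miss things now and then, are a little off and sometimes report something else, mostly with a low value. They report only what shows in the picture. A call takes as long as a camera call. They do not tell look-alikes from the thing itself.
- manip.masks_of(picture, name): "region" (384x512 bool, what is visible of it).
- manip.tip_of(picture, name): "at" ([x, y, z] in m, in world coordinates, good to about 4 mm: a listed point, or the origin of a listed thing).
The state is a dict: "clock": time; "joint_pos": joint angles; "joint_velocities": joint speeds; "tau": joint torques, N m; "position": TCP position; "ee_rot": TCP orientation; "ft_force": force on the tool from outside, world axes, zero at the start; "torque": the same for the moment, N m; "grip_width": opening from 0.0 (shut) to 1.0 (fully open); "grasp_force": force on a finger pad.
Only numpy, scipy, OpenCV 4.12 (cv2) and the standard library are available. Lean on these libraries where they do the work, as an engineer would, in place of code of your own. Each camera call takes 0.05 s, during which the arm holds its last target. There are 200 camera calls.

### The job

Load the lone centrifuge tube on the tube rotator. Turn the rotator's carrier by its large wheel until the one empty spring clip, which is hidden underneath, faces straight up, and swing the black-handled lock lever in so that its tooth drops fully into the notch of the index disc; then lift the tube off its white rest and press it down into the clip until it is fully home, its cap at the same end as the caps of the three loaded tubes, and let go. Leave the carrier locked, and do not shift or tip the brown bottle, small beaker, blue rack and film carton that stand round about.

Things in the scene. Friction and masses are not known exactly. Their poses are not given: they have to be found in the camera images.
- rotator: Frame of the tube rotator, fixed: grey base plate, x -85..85, y -125..205 mm in its frame, top 11 mm. Origin on the bench under the middle of the carrier; the axle lies along its y, 115 mm up. White drive housing at y 125..195, x -47..47 mm, top 149 mm; bearing post at y -114..-102 mm, top 133 mm. Its x axis points away from the robot, within 0.3 rad.
- carrier (a joint): Angle (rad) of the carrier: 0 or whole turns = the empty clip faces straight up; grows as the wheel's top moves to the rotator's +x. Turns without end both ways; friction of 0.08 N m holds it where left. Four clips 90 degrees apart, tube axes 42 mm from the axle; three hold tubes like the loose one, caps at the rotator's +y end (the wheel's end).
- wheel_centre (a point): Centre of the plain aluminium wheel that turns the carrier, on the axle, 80 mm along the rotator's +y; axes turn with the carrier. Disc of 184 mm diameter, 10 mm thick, top of rim 207 mm above the bench; pinch its rim near the top, fingers closing along the axle. 40 mm free to the housing; on the other side the loaded tubes' caps begin 17 mm off but reach only 60 mm from the axle.
- empty_clip (a point): Where the axis and mid-length of a seated tube lie in the empty clip. z points out of its mouth (up when on top), y along the axle to the wheel. Two pairs of sprung steel leaves, 14 mm wide, at y -28 and 28 mm; 42 mm between them is free for fingers. Mouth 21 mm wide at the lips, 10 mm above this point, flared above that. A 29 mm tube snaps in when pressed straight down with about 8 to 12 N.
- lock (a joint): Angle (rad) of the lock lever: 0 = leaning out toward the robot, 0.42 = upright, tooth fully in a notch of the index disc (108 mm across, at the carrier's end away from the wheel; four notches in line with the clips). The tooth enters, and draws the carrier true, only with a clip within about 0.15 rad of the top, else the lever stops near 0.3. Friction (1.5 N at the handle) holds it anywhere.
- lock_pivot (a point): Pivot of the lock lever, 48 mm in front of the axle (rotator's -x) and 30 mm above the bench; the lever turns about the rotator's y axis here, its handle moving up and toward +x as it locks. The tooth meets the index disc at its front, 115 mm above the bench.
- lock_grip (a point): Middle of the lever's black handle (18 mm diameter, 48 mm long; its end is 25 mm beyond this point), 148 mm from the pivot. Locked, it is at (-78, -75, 175) mm in the rotator's frame and the handle upright; open (joint 0), at about (-134, -75, 150) mm and leaning 0.42 rad.
- tube: The loose 50 ml centrifuge tube, off-white, lying on the white rest: 29 mm diameter, 115 mm long, about 65 g. Origin on its axis at mid-length, 34 mm above the bench on the rest; y axis along the tube to the cap. Ribbed grey cap (36 mm diameter) from y 38 to 57 mm; the other end is conical from -42 mm. Its roll about y is arbitrary.
- tube_cap (a point): Centre of the end of the tube's cap.
- tube_rest: White V-rest, fixed, 62 x 84 x 35 mm, under the tube; origin on the bench under its middle, tube along its y axis, cap toward +y. Its two pairs of V cheeks stand at y -28 and 28 mm (10 mm thick, 56 mm over all); between them only its 5 mm base is under the tube. It stands to the right or the left of the rotator.
- microtube_rack: Bystander: blue rack of microtubes, 64 x 120 x 35 mm, origin under its middle; on the side of the rotator where the rest is not. Leave alone.
- reagent_1: Bystander: brown bottle with black cap, 62 mm diameter, 128 mm high, origin under its middle; in front of the rotator. Leave alone.
- small_beaker: Bystander: small beaker, 46 mm diameter, 58 mm high, origin under its middle; in front of the rotator. Leave alone.
- film_box: Bystander: carton, 68 x 140 x 61 mm, origin under its middle; at the left rear. Leave alone.
Things that resemble listed ones, but are neither listed nor needed, are in the scene too. What is shaped like the tube but yellow is not meant.

How it is judged:
On the way, in this order (a step that is already met when the one before it is completed fails the run):
1. the empty clip is turned to the top, near enough for the lock, and stands still (angle between empty_clip's own z axis and vertical below 0.2 rad and velocity of joint carrier between -0.15 and 0.15 rad/s), for 0.2 s.
2. the lock lever is fully in with the empty clip on top (angle between empty_clip's own z axis and vertical below 0.07 rad and value of joint lock above 0.37 rad), for 0.2 s.
At the end, for the whole second after the job is handed in: The once empty clip points up within 0.07 rad, the lock lever is past 0.37 of its 0.42 rad, and the tube lies at rest in the clip: within 3.5 mm of its seat across and in depth, 12 mm along the axle, 0.08 rad of parallel, its cap at the wheel's end (all of step 2 and velocity of joint carrier between -0.05 and 0.05 rad/s and x of tube in the frame of empty_clip between -0.0035 and 0.0035 m and z of tube in the frame of empty_clip between -0.0035 and 0.0035 m and y of tube in the frame of empty_clip between -0.012 and 0.012 m and angle between the y axis of tube and the y axis of empty_clip, either way round below 0.08 rad and y of tube_cap in the frame of empty_clip above 0.03 m and linear speed of tube below 0.02 m/s); the robot touches nothing.
It fails at once if the blue microtube rack is shifted by more than 30 mm or tipped (distance of microtube_rack from where it was at the start of the episode above 0.03 m or angle between microtube_rack's own z axis and vertical above 0.35 rad).
It fails at once if the brown bottle is shifted by more than 30 mm or tipped (distance of reagent_1 from where it was at the start of the episode above 0.03 m or angle between reagent_1's own z axis and vertical above 0.35 rad).
It fails at once if the small beaker is shifted by more than 30 mm or tipped (distance of small_beaker from where it was at the start of the episode above 0.03 m or angle between small_beaker's own z axis and vertical above 0.35 rad).
It fails at once if the film carton is shifted by more than 30 mm or tipped (distance of film_box from where it was at the start of the episode above 0.03 m or angle between film_box's own z axis and vertical above 0.35 rad).
It also fails if it takes over 72 s, if anything falls off the work surface, if the arm or the gripper's body presses on something with over 40 N, if the wrist force passes 120 N, or if a joint passes its speed limit or range.

## Working session

There is one attempt and no reset: what is moved stays moved. The work goes in short steps, Python scripts to look and compute and a shell command to move; the robot and the scene stay as the last step left them, time stands still between calls to the robot, and variables do not carry over. Pictures are saved under pics/ and viewed, at most 10 in all, crops included, and the job is handed in when it is done.

```bash
mkdir -p pics; ls; cat > h.py <<'E'
import numpy as np, cv2
from workcell import manip
def save(p,n): cv2.imwrite('pics/'+n,p["frame"][:,:,::-1])
E
python3 - <<'E'
from h import *
o=manip.get_obs(); print({k:np.round(v,3).tolist() for k,v in o.items()})
names="rotator wheel_centre empty_clip lock_pivot lock_grip tube tube_cap tube_rest microtube_rack reagent_1 small_beaker film_box".split()
ims=[]
for c in("scene","side"):
    p=manip.camera(c); ims.append(p["frame"])
    print(c,np.round(p["eye"],3).tolist())
    for n in names:
        print(n,[(round(d["score"],2),np.round(d["at"],3).tolist()) for d in manip.tip_of(p,n)[:3]])
save({"frame":ims[0]},"a.png");save({"frame":ims[1]},"b.png")
E
```

```text
pics
{'clock': 0.0, 'joint_pos': [-1.168, 0.333, -0.065, 1.461, 0.022, 1.35, -0.088], 'joint_velocities': [0.001, 0.001, 0.001, 0.001, -0.001, -0.0, -0.002], 'tau': [-0.0, -62.544, 0.049, -39.16, 0.016, 0.01, 0.0], 'position': [0.258, 0.569, 0.23], 'ee_rot': [0.211, 0.977, -0.001, -0.0], 'ft_force': [0.468, 0.065, 0.853], 'torque': [-0.015, -0.008, -0.062], 'grasp_force': 0.0, 'grip_width': 1.001}
scene [-0.072, -0.714, 0.863]
rotator [(0.71, [0.588, -0.059, 0.001])]
wheel_centre [(0.74, [0.573, 0.02, 0.111])]
empty_clip [(0.63, [0.612, -0.057, 0.088]), (0.54, [0.563, -0.145, 0.03])]
lock_pivot [(0.93, [0.563, -0.147, 0.03])]
lock_grip [(0.5, [0.478, -0.161, 0.148])]
tube [(0.7, [0.531, 0.248, 0.016]), (0.64, [0.45, 0.379, 0.033])]
tube_cap [(0.8, [0.458, 0.432, 0.029]), (0.76, [0.59, 0.256, 0.018])]
tube_rest [(0.67, [0.45, 0.38, 0.0])]
microtube_rack [(0.89, [0.495, -0.354, 0.0])]
reagent_1 [(0.59, [0.402, 0.145, 0.003])]
small_beaker [(0.95, [0.398, -0.166, -0.001])]
film_box [(0.69, [0.648, 0.417, 0.001])]
side [-0.13, -0.942, 0.958]
rotator [(0.98, [0.594, -0.057, 0.001])]
wheel_centre [(0.81, [0.571, 0.019, 0.115])]
empty_clip [(0.86, [0.616, -0.049, 0.086])]
lock_pivot [(0.78, [0.557, -0.141, 0.032])]
lock_grip [(0.59, [0.557, -0.142, 0.032]), (0.46, [0.48, -0.161, 0.153])]
tube [(0.56, [0.45, 0.38, 0.039]), (0.46, [0.531, 0.251, 0.015])]
tube_cap [(0.64, [0.588, 0.257, 0.014]), (0.48, [0.452, 0.434, 0.031]), (0.26, [0.408, -0.165, -0.002])]
tube_rest [(0.52, [0.451, 0.378, 0.001])]
microtube_rack [(0.59, [0.495, -0.35, 0.0]), (0.33, [0.455, 0.378, -0.002])]
reagent_1 [(0.65, [0.405, 0.138, -0.003]), (0.6, [0.614, -0.053, 0.086]), (0.27, [0.406, -0.162, -0.001])]
small_beaker [(0.64, [0.404, -0.164, 0.002])]
film_box [(0.64, [0.648, 0.418, 0.005])]
```

View pics/a.png

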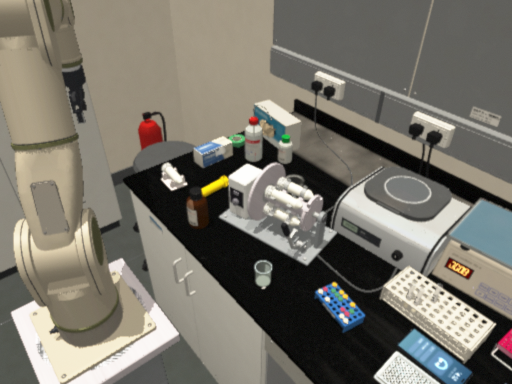

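View pics/b.png

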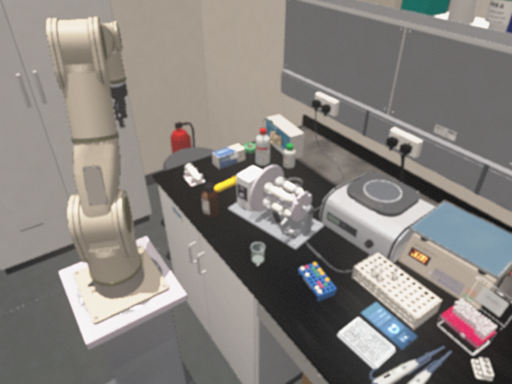

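The scene view shows the rotator at about (275,205), with the lone tube on the white rest at (173,176). The yellow decoy is at (215,186), the bottle at (197,207) and the beaker at (263,273). Rotator yaw is about 0.24 rad and the clip angle about +2.4 rad. I'll move above the wheel.

```bash
python3 -m jog '{"offset":[[0.018,-0.030,0.018],[0.018,-0.030,0.018],[0.018,-0.030,0.018],[0.018,-0.030,0.018],[0.018,-0.030,0.018],[0.018,-0.032,0],[0.018,-0.032,0],[0.018,-0.032,0],[0.018,-0.032,0],[0.018,-0.032,0],[0.018,-0.032,0],[0.018,-0.032,0],[0.018,-0.032,0],[0.018,-0.032,0],[0.018,-0.032,0],[0.018,-0.032,0],[0.018,-0.032,0],[0.01,-0.02,0],[0,0,0],[0,0,0]],"yaw":[4,4,4,4,4,4,4,4,4,2.2,0,0,0,0,0,0,0,0,0,0],"jaw":[0,0,0,0,0,0,0,0.6,0.6,0.6,0.6,0.6,0.6,0.6,0.6,0.6,0.6,0.6,0.6,0.6]}' 40
cat >> h.py <<'E'
names="rotator wheel_centre empty_clip lock_pivot lock_grip".split()
def look(c,ns=names,k=2):
    o=manip.get_obs(); p=manip.camera(c)
    for n in ns: print(c,n,[(round(d["score"],2),np.round(d["at"],3).tolist()) for d in manip.tip_of(p,n)[:k]])
    return o,p
E
python3 - <<'E'
from h import *
for c in("scene","side","wrist"):
    o,p=look(c)
save(p,"c.png"); print(np.round(o["joint_pos"],2),o["position"],o["grip_width"]); print(p["camera_matrix"],p["hand_eye"])
E
```

```text
clock: 2.97
position: [0.5744, 0.0137, 0.3212]
ee_rot: [-0.119, 0.993, -0.0, -0.0]
ft_force: [0.9, 1.5, 0.0]
grip_width: 0.404
grasp_force: 0.0
scene rotator [(0.61, [0.593, -0.058, -0.0])]
scene wheel_centre [(0.67, [0.572, 0.024, 0.112])]
scene empty_clip []
scene lock_pivot [(0.78, [0.563, -0.145, 0.03]), (0.32, [0.572, 0.023, 0.109])]
scene lock_grip [(0.73, [0.48, -0.164, 0.152])]
side rotator [(0.7, [0.591, -0.058, -0.001])]
side wheel_centre [(0.88, [0.573, 0.015, 0.112])]
side empty_clip [(0.82, [0.615, -0.048, 0.086])]
side lock_pivot []
side lock_grip [(0.71, [0.478, -0.16, 0.153])]
wrist rotator [(0.83, [0.586, -0.056, -0.002])]
wrist wheel_centre [(0.63, [0.574, 0.014, 0.112])]
wrist empty_clip [(0.32, [0.45, 0.377, 0.032])]
wrist lock_pivot [(0.95, [0.561, -0.145, 0.026])]
wrist lock_grip [(0.57, [0.474, -0.162, 0.151])]
[-0.43  0.19  0.39  1.47 -0.07  1.5   1.76] [0.57410886 0.01537726 0.32139368] 0.3997724112382337
[[297.31863964   0.         255.97546466]
 [  0.         297.31863964 194.53315476]
 [  0.           0.           1.        ]] [[ 3.71309737e-04  9.45397869e-01  3.25918289e-01  8.36441976e-02]
 [ 9.99999834e-01 -4.94445744e-04  2.94976625e-04 -7.99034331e-06]
 [ 4.40019183e-04  3.25918125e-01 -9.45397896e-01 -1.43149057e-01]
 [ 0.00000000e+00  0.00000000e+00  0.00000000e+00  1.00000000e+00]]
```

View pics/c.png

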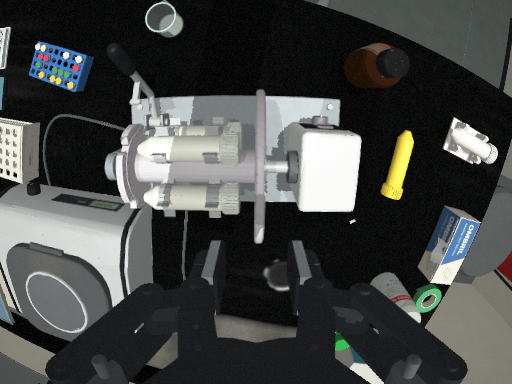

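The wrist view shows the carrier horizontal. Two loaded tubes sit at ±45° on top (rows 148 and 198), the wheel rim is at column 260, and the third tube is low on the robot side. So the empty clip is at about +135° (rear, underneath), and the wheel top has to come toward the robot. I'll pinch the rim at +35°.

```bash
python3 -m jog '{"offset":[[0.0237,0.0078,0],[0.0237,0.0078,0],[0,0,-0.039],[0,0,-0.039],[0,0,-0.039],[0,0,-0.037],[0,0,0],[0,0,0],[0,0,0],[0,0,0],[0,0,0]],"yaw":[0,0,0,0,0,0,0,0,0,0,0],"jaw":[0.6,0.6,0.6,0.6,0.6,0.6,0.6,1,1,1,1]}' 60
```

```text
clock: 4.78
position: [0.6228, 0.0303, 0.17]
ee_rot: [-0.12, 0.993, -0.0, 0.002]
ft_force: [0.3, -1.7, 4.0]
grip_width: 0.104
grasp_force: 59.8
```

```bash
python3 -m jog '{"offset":[[-0.0088,-0.0022,0.0055],[-0.0093,-0.0023,0.0044],[-0.0099,-0.0024,0.0032],[-0.0101,-0.0025,0.002],[-0.0103,-0.0025,0.0006],[-0.0103,-0.0025,-0.0006],[-0.0101,-0.0025,-0.002],[-0.0099,-0.0024,-0.0032],[-0.0093,-0.0023,-0.0044],[-0.0088,-0.0022,-0.0055],[0,0,0],[0,0,0]],"yaw":[0,0,0,0,0,0,0,0,0,0,0,0],"jaw":[1,1,1,1,1,1,1,1,1,1,1,1]}'
python3 - <<'E'
from h import *
for c in("scene","side"): look(c,["empty_clip"])
E
python3 -m jog '{"offset":[[0,0,0],[0,0,0],[0,0,0],[0,0,0.03],[0,0,0.04],[0,0,0],[0,0,0]],"yaw":[0,0,0,0,0,0,0],"jaw":[0.6,0.6,0.6,0.6,0.6,0.6,0.6]}'
python3 - <<'E'
from h import *
for c in("scene","side"): look(c,["empty_clip","wheel_centre"])
o,p=look("wrist"); save(p,"d.png")
E
```

```text
clock: 5.78
position: [0.5259, 0.0079, 0.1707]
ee_rot: [-0.12, 0.993, 0.001, 0.003]
ft_force: [-6.5, 1.2, 14.0]
grip_width: 0.102
grasp_force: 64.6
scene empty_clip [(0.58, [0.628, -0.053, 0.125])]
side empty_clip [(0.9, [0.63, -0.045, 0.124])]
clock: 6.57
position: [0.5261, 0.0071, 0.2398]
ee_rot: [-0.12, 0.993, 0.0, 0.002]
ft_force: [-1.0, -0.2, -0.2]
grip_width: 0.398
grasp_force: 0.0
scene empty_clip [(0.88, [0.629, -0.053, 0.127])]
scene wheel_centre [(0.5, [0.629, -0.05, 0.128])]
side empty_clip [(0.79, [0.628, -0.048, 0.126]), (0.59, [0.456, 0.38, -0.001])]
side wheel_centre [(0.93, [0.57, 0.016, 0.113])]
wrist rotator [(0.6, [0.589, -0.058, 0.002]), (0.41, [0.65, 0.42, -0.001])]
wrist wheel_centre [(0.86, [0.574, 0.018, 0.111]), (0.31, [0.653, 0.421, 0.002])]
wrist empty_clip [(0.59, [0.632, -0.049, 0.124])]
wrist lock_pivot [(0.87, [0.56, -0.143, 0.027])]
wrist lock_grip [(0.73, [0.476, -0.163, 0.151])]
```

View pics/d.png

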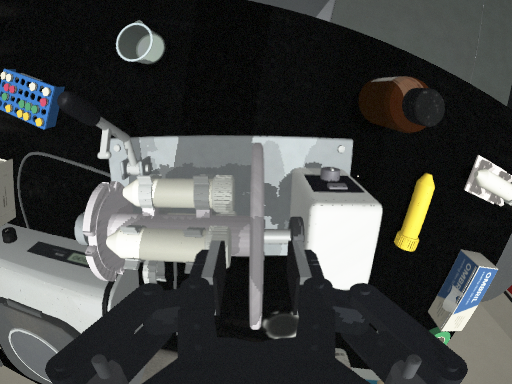

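The wrist view shows the carrier turned: tubes are now near -15° and -105°. The clip is at about +75°, so there is 75° to go. Second stroke.

```bash
python3 -m jog '{"offset":[[0.033,0.0082,0],[0.033,0.0082,0],[0.033,0.0082,0],[0,0,-0.0375],[0,0,-0.0375],[0,0,0],[0,0,0],[0,0,0],[0,0,0],[0,0,0]],"yaw":[0,0,0,0,0,0,0,0,0,0],"jaw":[0.6,0.6,0.6,0.6,0.6,0.6,1,1,1,1]}'
python3 -m jog '{"offset":[[-0.0092,-0.0023,0.0064],[-0.0099,-0.0024,0.0051],[-0.0105,-0.0026,0.0037],[-0.0109,-0.0027,0.0023],[-0.0111,-0.0027,0.0008],[-0.0111,-0.0027,-0.0007],[-0.0109,-0.0027,-0.0022],[-0.0106,-0.0026,-0.0037],[-0.01,-0.0025,-0.005],[-0.0092,-0.0023,-0.0064],[0,0,0],[0,0,0]],"yaw":[0,0,0,0,0,0,0,0,0,0,0,0],"jaw":[1,1,1,1,1,1,1,1,1,1,1,1]}'
python3 - <<'E'
from h import *
for c in("scene","side"): look(c,["empty_clip"])
o,p=look("wrist",["empty_clip"]); save(p,"e.png")
E
```

```text
clock: 8.0
position: [0.6244, 0.0306, 0.1646]
ee_rot: [-0.119, 0.993, -0.0, 0.001]
ft_force: [-0.7, -3.2, 0.5]
grip_width: 0.102
grasp_force: 59.7
clock: 9.0
position: [0.5218, 0.0069, 0.1659]
ee_rot: [-0.12, 0.993, 0.001, 0.003]
ft_force: [-3.1, 1.0, 8.6]
grip_width: 0.105
grasp_force: 63.1
scene empty_clip [(0.75, [0.594, -0.058, 0.16])]
side empty_clip [(0.7, [0.599, -0.054, 0.158])]
wrist empty_clip [(0.58, [0.597, -0.056, 0.156])]
```

View pics/e.png

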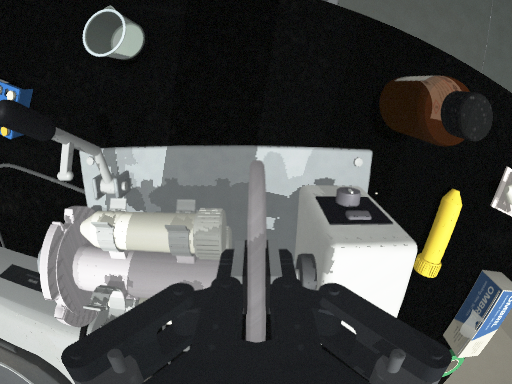

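The clip (about (115,310), partly hidden) is now nearly on top, with roughly 6–7° left. I'll nudge further.

```bash
python3 -m jog '{"offset":[[-0.0034,-0.0008,-0.0027],[-0.0034,-0.0008,-0.0027],[0,0,0],[0,0,0],[0,0,0]],"yaw":[0,0,0,0,0],"jaw":[1,1,1,1,1]}'
python3 -m jog '{"offset":[[0,0,0],[0,0,0],[0,0,0],[0,0,0.03],[0,0,0.04],[0,0,0.03],[0,0,0],[0,0,0]],"yaw":[0,0,0,0,0,0,0,0],"jaw":[0.6,0.6,0.6,0.6,0.6,0.6,0.6,0.6]}'
python3 - <<'E'
from h import *
for c in("scene","side","wrist","scene","side","wrist"): o,p=look(c,["empty_clip","rotator","lock_grip"])
print(o["position"])
E
```

```text
clock: 9.72
position: [0.5158, 0.0055, 0.1608]
ee_rot: [-0.12, 0.993, 0.001, 0.003]
ft_force: [-2.0, 2.1, 10.8]
grip_width: 0.102
grasp_force: 64.5
clock: 10.38
position: [0.5144, 0.0046, 0.2591]
ee_rot: [-0.12, 0.993, 0.0, 0.002]
ft_force: [0.4, -0.1, -0.6]
grip_width: 0.397
grasp_force: 0.0
scene empty_clip [(0.62, [0.588, -0.064, 0.161])]
scene rotator [(0.74, [0.589, -0.058, 0.001])]
scene lock_grip [(0.73, [0.479, -0.165, 0.153]), (0.67, [0.448, 0.38, 0.001])]
side empty_clip [(0.73, [0.595, -0.056, 0.156])]
side rotator [(0.6, [0.594, -0.058, 0.0]), (0.49, [0.455, 0.378, 0.002])]
side lock_grip [(0.43, [0.479, -0.158, 0.152])]
wrist empty_clip [(0.95, [0.591, -0.061, 0.156])]
wrist rotator [(0.7, [0.592, -0.055, 0.001])]
wrist lock_grip [(0.92, [0.477, -0.162, 0.15])]
scene empty_clip [(0.86, [0.592, -0.06, 0.161]), (0.61, [0.652, 0.416, 0.001])]
scene rotator [(0.8, [0.589, -0.059, -0.002])]
scene lock_grip [(0.75, [0.482, -0.166, 0.154])]
side empty_clip [(0.74, [0.592, -0.058, 0.157]), (0.72, [0.406, -0.162, 0.001])]
side rotator [(0.64, [0.592, -0.059, 0.001])]
side lock_grip [(0.58, [0.479, -0.16, 0.153])]
wrist empty_clip [(0.89, [0.594, -0.058, 0.155])]
wrist rotator [(0.84, [0.59, -0.057, 0.002]), (0.35, [0.56, -0.143, 0.027])]
wrist lock_grip [(0.61, [0.477, -0.162, 0.151])]
[0.51355215 0.00452509 0.25724643]
```

The clip is on top. Next is the lock: I'll approach the lever from the robot's side with the fingers shut.

```bash
python3 -m jog '{"offset":[[-0.0166,-0.036,0],[-0.0166,-0.036,0],[-0.0166,-0.036,0],[-0.0166,-0.036,0],[-0.0166,-0.036,0],[0,0,-0.034],[0,0,-0.034],[0,0,-0.034],[0,0,0]],"yaw":[0,0,0,0,0,0,0,0,0],"jaw":[1,1,1,1,1,1,1,1,1]}'
python3 -m jog '{"offset":[[0.0097,0.0024,0],[0.0097,0.0024,0],[0.0097,0.0024,0],[0.0097,0.0024,0],[0.0097,0.0024,0],[0.0097,0.0024,0],[0.0049,0.0012,0],[0.0049,0.0012,0],[0,0,0]],"yaw":[0,0,0,0,0,0,0,0,0],"jaw":[1,1,1,1,1,1,1,1,1]}'
python3 - <<'E'
from h import *
for c in("scene","side","wrist"): o,p=look(c,["lock_grip","empty_clip"])
save(p,"f.png")
E
```

```text
clock: 12.33
position: [0.4271, -0.1747, 0.1502]
ee_rot: [-0.12, 0.993, 0.001, -0.004]
ft_force: [-0.7, -0.2, -0.8]
grip_width: -0.001
grasp_force: 0.0
clock: 13.08
position: [0.4995, -0.1583, 0.1552]
ee_rot: [-0.121, 0.993, -0.0, 0.0]
ft_force: [-0.3, -0.3, 1.0]
grip_width: -0.0
grasp_force: 0.0
scene lock_grip [(0.51, [0.52, -0.155, 0.17])]
scene empty_clip [(0.87, [0.589, -0.064, 0.16])]
side lock_grip [(0.45, [0.52, -0.152, 0.172])]
side empty_clip [(0.66, [0.59, -0.056, 0.156])]
wrist lock_grip [(0.56, [0.517, -0.152, 0.173])]
wrist empty_clip []
```

View pics/f.png

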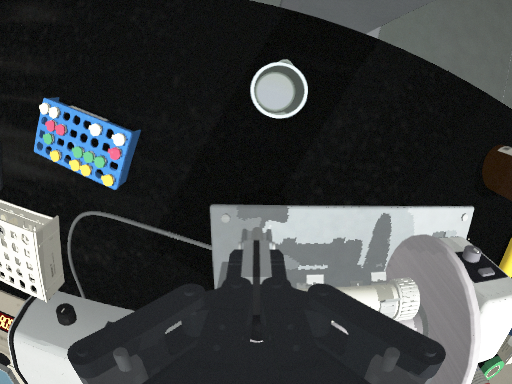

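The beaker and rack are clear, and the lever is following, hidden behind the fingers at about (258,240). I'll keep pushing gently.

```bash
python3 -m jog '{"offset":[[0.0049,0.0012,0],[0.0049,0.0012,0],[0.0029,0.0007,0],[0.0019,0.0005,0],[0,0,0],[0,0,0]],"yaw":[0,0,0,0,0,0],"jaw":[1,1,1,1,1,1]}'
python3 -m jog '{"offset":[[0.0019,0.0005,0],[0.0019,0.0005,0],[0,0,0]],"yaw":[0,0,0],"jaw":[1,1,1]}'
python3 - <<'E'
from h import *
for c in("scene","side","wrist"): o,p=look(c,["lock_grip","empty_clip"])
E
```

```text
clock: 14.03
position: [0.5126, -0.1552, 0.1551]
ee_rot: [-0.12, 0.993, 0.0, -0.001]
ft_force: [-5.8, -1.2, 3.7]
grip_width: 0.004
grasp_force: 2.7
clock: 14.28
position: [0.5132, -0.1553, 0.1548]
ee_rot: [-0.119, 0.993, 0.001, -0.004]
ft_force: [-24.0, -0.3, 16.6]
grip_width: -0.003
grasp_force: 11.7
scene lock_grip [(0.44, [0.535, -0.149, 0.177])]
scene empty_clip [(0.6, [0.59, -0.063, 0.16])]
side lock_grip [(0.46, [0.529, -0.149, 0.179]), (0.46, [0.454, 0.381, 0.038])]
side empty_clip [(0.71, [0.593, -0.053, 0.158]), (0.63, [0.452, 0.434, 0.032])]
wrist lock_grip [(0.63, [0.529, -0.152, 0.173])]
wrist empty_clip []
```

A firm stop with the handle at (0.532,-0.150) matches the locked pose. Now I'll back off and go over the tube.

```bash
python3 -m jog '{"offset":[[-0.0194,-0.0048,0],[-0.0097,-0.0024,0.02],[0,0,0.04],[0,0,0.04],[-0.002,0.038,0.014],[-0.002,0.038,0],[-0.002,0.038,0],[-0.002,0.038,0],[-0.003,0.038,0],[-0.003,0.038,0],[-0.003,0.038,0],[-0.003,0.038,0],[-0.003,0.038,0],[-0.003,0.038,0],[-0.003,0.038,0],[-0.003,0.038,0],[-0.003,0.038,0],[-0.003,0.038,0],[0,0.01,0],[0,0,0]],"yaw":[0,0,0,-6,-7,-7,-7,-7,-7,-7,-7,-7,-7,-7,-7,-7,-7,-7,-5,0],"jaw":[1,1,1,1,1,1,1,1,1,1,0,0,0,0,0,0,0,0,0,0]}'
python3 - <<'E'
from h import *
for c in("scene","side","wrist","wrist"): o,p=look(c,["tube","tube_cap","tube_rest","lock_grip","empty_clip"],2)
save(p,"g.png"); print(o["joint_pos"],o["position"])
E
```

```text
clock: 16.4
position: [0.4519, 0.3484, 0.2661]
ee_rot: [0.697, 0.717, -0.0, -0.001]
ft_force: [-0.3, -1.2, -0.1]
grip_width: 1.001
grasp_force: 0.0
scene tube [(0.77, [0.454, 0.378, 0.031]), (0.62, [0.531, 0.252, 0.014])]
scene tube_cap [(0.53, [0.59, 0.255, 0.018]), (0.49, [0.461, 0.436, 0.031])]
scene tube_rest [(0.53, [0.448, 0.381, 0.0])]
scene lock_grip [(0.77, [0.534, -0.152, 0.174])]
scene empty_clip [(0.96, [0.589, -0.063, 0.159]), (0.5, [0.563, -0.142, 0.029])]
side tube [(0.69, [0.532, 0.25, 0.017]), (0.42, [0.454, 0.379, 0.039])]
side tube_cap [(0.49, [0.452, 0.435, 0.031]), (0.47, [0.589, 0.256, 0.012])]
side tube_rest [(0.73, [0.59, -0.06, 0.004]), (0.6, [0.455, 0.382, -0.004])]
side lock_grip [(0.76, [0.534, -0.148, 0.179]), (0.57, [0.569, 0.018, 0.114])]
side empty_clip [(0.69, [0.591, -0.058, 0.158])]
wrist tube [(0.64, [0.45, 0.379, 0.033]), (0.56, [0.531, 0.252, 0.013])]
wrist tube_cap [(0.98, [0.457, 0.439, 0.035]), (0.73, [0.59, 0.256, 0.016])]
wrist tube_rest [(0.93, [0.454, 0.383, 0.0])]
wrist lock_grip []
wrist empty_clip []
wrist tube [(0.94, [0.452, 0.38, 0.031]), (0.74, [0.533, 0.253, 0.013])]
wrist tube_cap [(0.61, [0.59, 0.254, 0.017])]
wrist tube_rest [(0.76, [0.454, 0.382, 0.001])]
wrist lock_grip [(0.68, [0.452, 0.437, 0.034])]
wrist empty_clip []
[-0.84069104  0.18842876  0.12881547  1.56708373 -0.02423487  1.38723965
 -0.68152531] [0.4535595  0.34403098 0.26706663]
```

View pics/g.png

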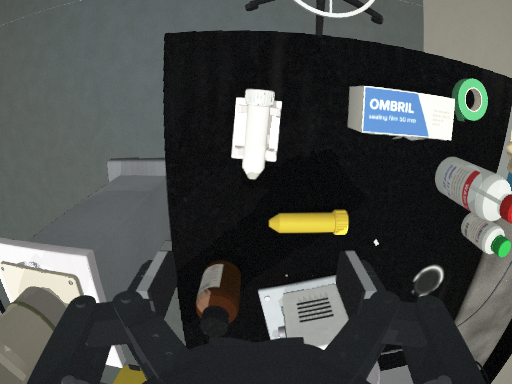

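The wrist view shows the tube from its tip at (254,178) to its cap end at (261,91), cap away from the rotator. I'll compute its pose from those pixels.

```bash
python3 - <<'E'
from h import *
from scipy.spatial.transform import Rotation as R
o=manip.get_obs(); p=manip.camera("wrist"); K=p["camera_matrix"]; H=p["hand_eye"]
Rt=R.from_quat(o["ee_rot"]).as_matrix()
def w(u,v,z):
    a=np.array([u-K[0,2],v-K[1,2]]); r=np.hypot(*a); t=r/K[0,0]
    d=np.array([np.sin(t)*a[0]/r,-np.sin(t)*a[1]/r,-np.cos(t)])
    d=Rt@H[:3,:3]@d; e=o["position"]+Rt@H[:3,3]
    return e+d*(z-e[2])/d[2]
A=w(254,178,.032);B=w(261,91,.04);print(A,B)
for n in("tube","tube_rest"):
    m=manip.masks_of(p,n)[0]["region"]; v,u=np.nonzero(m)
    q=np.array([w(a,b,.04)[:2] for a,b in zip(u,v)]); c=q.mean(0); s,V=np.linalg.eigh(np.cov((q-c).T))
    print(n,m.sum(),c,np.degrees(np.arctan2(*V[::-1,1])),np.sqrt(s), q.min(0),q.max(0))
print(o["position"])
E
```

```text
[0.4522946  0.32083748 0.032     ] [0.45779571 0.43433092 0.04      ]
tube 1999 [0.45320744 0.3849824 ] 86.26447358711783 [0.0084008  0.03243467] [0.43759844 0.32288978] [0.47398177 0.43660103]
tube_rest 1362 [0.45247253 0.38704092] -143.33571100135816 [0.02115046 0.02179539] [0.42346109 0.34867953] [0.48425691 0.42507604]
[0.45357344 0.3440475  0.26708142]
```

```bash
python3 -m jog '{"offset":[[0,0.036,0],[0,0,-0.03],[0,0,-0.04],[0,0,-0.04],[0,0,-0.04],[0,0,-0.04],[0,0,-0.02],[0,0,0]],"yaw":[-5,0,0,0,0,0,0,0],"jaw":[0,0,0,0,0,0,0,0]}' 40; python3 - <<'E'
from h import *
for c in("scene","wrist"): o,p=look(c,["tube","tube_cap"],2)
E
```

```text
clock: 18.42
position: [0.451, 0.3777, 0.052]
ee_rot: [0.728, 0.686, -0.004, 0.0]
ft_force: [-1.0, -0.1, -0.8]
grip_width: 0.999
grasp_force: 0.0
scene tube [(0.53, [0.455, 0.38, 0.028]), (0.49, [0.531, 0.253, 0.017])]
scene tube_cap [(0.69, [0.461, 0.434, 0.03]), (0.56, [0.588, 0.253, 0.017])]
wrist tube [(0.86, [0.533, 0.253, 0.017]), (0.76, [0.449, 0.378, 0.032])]
wrist tube_cap [(0.82, [0.589, 0.255, 0.018]), (0.75, [0.452, 0.437, 0.032])]
```

```bash
python3 -m jog '{"offset":[[0.001,0.002,-0.018],[0,0,-0.017],[0,0,0],[0,0,0],[0,0,0],[0,0,0],[0,0,0],[0,0,0]],"yaw":[0,0,0,0,0,0,0,0],"jaw":[0,0,0,1,1,1,1,1]}' 40
```

```text
clock: 19.38
position: [0.4525, 0.3828, 0.023]
ee_rot: [0.727, 0.686, -0.001, -0.001]
ft_force: [4.3, -1.5, 9.9]
grip_width: 0.323
grasp_force: 38.7
```

```bash
python3 -m jog '{"offset":[[0,0,0.02],[0,0,0.04],[0,0,0.04],[0,0,0.04],[0,0,0.04],[0,0,0.04],[0,0,0.04],[0,0,0],[0,0,0]],"yaw":[0,0,0,0,0,0,0,0,0],"jaw":[1,1,1,1,1,1,1,1,1]}'; python3 - <<'E'
from h import *
for c in("scene","side","wrist"):
    o,p=look(c,["tube","tube_cap"],2)
    if c=="scene": f=p["frame"]
save({"frame":np.hstack([cv2.resize(f[90:250,100:350],(400,256)),cv2.resize(p["frame"],(341,256))])},"i.png"); print(o["position"],o["grip_width"])
E
```

```text
clock: 20.13
position: [0.4554, 0.3827, 0.2851]
ee_rot: [0.728, 0.686, 0.003, 0.0]
ft_force: [-0.3, -0.3, -1.8]
grip_width: 0.326
grasp_force: 39.6
scene tube [(0.57, [0.458, 0.381, 0.294]), (0.57, [0.532, 0.25, 0.014])]
scene tube_cap [(0.71, [0.587, 0.256, 0.019]), (0.43, [0.462, 0.433, 0.29])]
side tube [(0.65, [0.534, 0.252, 0.018]), (0.45, [0.454, 0.379, 0.296])]
side tube_cap [(0.57, [0.588, 0.254, 0.014]), (0.5, [0.452, 0.434, 0.29])]
wrist tube [(0.89, [0.53, 0.254, 0.015]), (0.78, [0.452, 0.38, 0.287])]
wrist tube_cap [(0.82, [0.457, 0.435, 0.288]), (0.7, [0.588, 0.252, 0.015])]
[0.45418919 0.38165054 0.28066074] 0.3264554002904085
```

View pics/i.png

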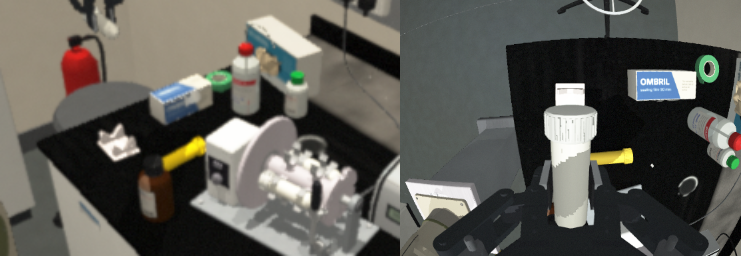

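The tube is held, cap visible at the top of the wrist view, and the rest is empty. I'll carry it above the clip.

```bash
python3 -m jog '{"offset":[[0.0113,-0.0366,0],[0.0113,-0.0366,0],[0.0113,-0.0366,0],[0.0113,-0.0366,0],[0.0113,-0.0366,0],[0.0113,-0.0366,0],[0.0113,-0.0366,0],[0.0113,-0.0366,0],[0.0113,-0.0366,0],[0.0113,-0.0366,0],[0.0113,-0.0366,0],[0.0113,-0.0366,0],[0,0,0],[0,0,0],[0,0,0]],"yaw":[1.4,1.4,1.4,1.4,1.4,1.4,1.4,1.4,1.4,1.4,1.4,1.4,0,0,0],"jaw":[1,1,1,1,1,1,1,1,1,1,1,1,1,1,1]}' 80; python3 - <<'E'
from h import *
for i in range(3):
  for c in("scene","side","wrist"):
    o,p=look(c,["wheel_centre","empty_clip","lock_pivot","rotator","tube","tube_cap"],1)
save(p,"j.png"); print(o["position"],o["ee_rot"])
E
```

```text
clock: 21.83
position: [0.5901, -0.0569, 0.2817]
ee_rot: [0.62, 0.785, 0.0, -0.0]
ft_force: [-0.7, 0.5, -0.8]
grip_width: 0.313
grasp_force: 78.8
scene wheel_centre [(0.7, [0.572, 0.022, 0.111])]
scene empty_clip [(0.55, [0.588, -0.061, 0.161])]
scene lock_pivot [(0.26, [0.59, -0.057, 0.0])]
scene rotator [(0.79, [0.589, -0.059, -0.004])]
scene tube [(0.7, [0.593, -0.059, 0.289])]
scene tube_cap [(0.84, [0.584, -0.009, 0.288])]
side wheel_centre [(0.79, [0.572, 0.017, 0.113])]
side empty_clip [(0.95, [0.593, -0.056, 0.158])]
side lock_pivot [(0.75, [0.558, -0.142, 0.029])]
side rotator [(0.93, [0.59, -0.061, 0.0])]
side tube [(0.59, [0.59, -0.059, 0.295])]
side tube_cap [(0.7, [0.586, 0.258, 0.012])]
wrist wheel_centre [(0.69, [0.573, 0.017, 0.111])]
wrist empty_clip [(0.64, [0.59, -0.057, 0.0])]
wrist lock_pivot [(0.73, [0.559, -0.145, 0.028])]
wrist rotator [(0.56, [0.59, -0.056, -0.0])]
wrist tube [(0.84, [0.591, -0.059, 0.29])]
wrist tube_cap [(0.66, [0.574, -0.004, 0.291])]
scene wheel_centre [(0.84, [0.572, 0.022, 0.111])]
scene empty_clip [(0.82, [0.588, -0.061, 0.16])]
scene 
[... 970 characters left out ...]
cap [(0.86, [0.582, -0.008, 0.29])]
side wheel_centre [(0.77, [0.571, 0.013, 0.115])]
side empty_clip [(0.89, [0.59, -0.056, 0.156])]
side lock_pivot [(0.75, [0.557, -0.142, 0.029])]
side rotator [(0.78, [0.591, -0.058, -0.0])]
side tube [(0.75, [0.529, 0.249, 0.019])]
side tube_cap [(0.65, [0.588, -0.061, 0.158])]
wrist wheel_centre [(0.9, [0.573, 0.016, 0.112])]
wrist empty_clip [(0.54, [0.496, -0.35, -0.001])]
wrist lock_pivot [(0.7, [0.56, -0.143, 0.029])]
wrist rotator [(0.69, [0.588, -0.056, 0.003])]
wrist tube [(0.8, [0.588, -0.06, 0.289])]
wrist tube_cap [(0.71, [0.576, -0.004, 0.29])]
[ 0.59018776 -0.05718209  0.28209733] [6.19709624e-01 7.84831140e-01 2.27452453e-04 1.07681912e-04]
```

View pics/j.png

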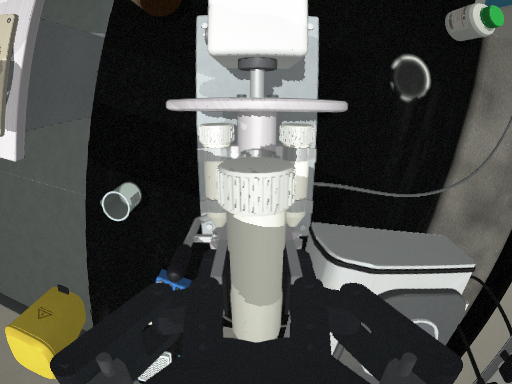

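The wrist view shows the tube in line with the axle: tube at column 256.5, wheel centre at 257, loaded tubes symmetric at 217/298, and the wheel level. I'll descend, shifted 1 mm in +x.

```bash
python3 -m jog '{"offset":[[0.001,0,-0.03],[0,0,-0.035],[0,0,-0.03],[0,0,-0.01],[0,0,0],[0,0,0]],"yaw":[0,0,0,0,0,0],"jaw":[1,1,1,1,1,1]}'
python3 -m jog '{"offset":[[0,0,-0.004],[0,0,-0.004],[0,0,-0.003],[0,0,-0.003],[0,0,0]],"yaw":[0,0,0,0,0],"jaw":[1,1,1,1,1]}'
```

```text
clock: 25.48
position: [0.5916, -0.0573, 0.1782]
ee_rot: [0.62, 0.785, 0.0, 0.0]
ft_force: [0.8, 0.3, 0.7]
grip_width: 0.31
grasp_force: 78.9
clock: 25.9
position: [0.5918, -0.0572, 0.1636]
ee_rot: [0.62, 0.785, 0.001, 0.001]
ft_force: [1.0, 0.2, 1.7]
grip_width: 0.311
grasp_force: 79.6
```

```bash
python3 -m jog '{"offset":[[0,0,-0.004],[0,0,-0.004],[0,0,-0.003],[0,0,0]],"yaw":[0,0,0,0],"jaw":[1,1,1,1]}'
python3 -m jog '{"offset":[[0,0,-0.003],[0,0,-0.003],[0,0,-0.002],[0,0,0],[0,0,0]],"yaw":[0,0,0,0,0],"jaw":[1,1,1,1,1]}'
```

```text
clock: 26.23
position: [0.5912, -0.0573, 0.1518]
ee_rot: [0.62, 0.785, 0.0, 0.0]
ft_force: [2.5, -0.1, -1.5]
grip_width: 0.31
grasp_force: 79.4
clock: 26.65
position: [0.5916, -0.0571, 0.146]
ee_rot: [0.62, 0.785, 0.001, 0.0]
ft_force: [-5.7, 0.7, 18.0]
grip_width: 0.306
grasp_force: 81.4
```

```bash
python3 -m jog '{"offset":[[0,0,0],[0,0,0],[0,0,0],[0,0,0],[0,0,0.01],[0,0,0.03],[0,0,0.04],[0,0,0.04],[0,0,0],[0,0,0]],"yaw":[0,0,0,0,0,0,0,0,0,0],"jaw":[0.4,0.4,0.4,0.4,0.4,0.4,0.4,0.4,0.4,0.4]}'; python3 - <<'E'
from h import *
for i in range(3):
  for c in("scene","side","wrist"):
    o,p=look(c,["tube","tube_cap","empty_clip","lock_grip"],3)
    if c=="scene": f=p["frame"]
save({"frame":np.hstack([cv2.resize(f[150:270,210:345],(430,384)),cv2.resize(p["frame"][60:,130:390],(308,384))])},"k.png"); print(o["position"],o["grip_width"])
E
```

```text
clock: 27.48
position: [0.5923, -0.0575, 0.2674]
ee_rot: [0.62, 0.785, 0.002, 0.002]
ft_force: [-0.2, -0.3, -0.5]
grip_width: 0.598
grasp_force: 0.0
scene tube [(0.77, [0.595, -0.064, 0.153]), (0.7, [0.451, 0.382, 0.001]), (0.53, [0.532, 0.252, 0.016])]
scene tube_cap [(0.8, [0.583, -0.005, 0.152]), (0.71, [0.59, 0.253, 0.017])]
scene empty_clip [(0.98, [0.588, -0.061, 0.159]), (0.25, [0.562, -0.146, 0.031])]
scene lock_grip [(0.74, [0.533, -0.151, 0.174]), (0.39, [0.647, 0.419, 0.001])]
side tube [(0.77, [0.594, -0.058, 0.162]), (0.55, [0.531, 0.25, 0.018])]
side tube_cap [(0.74, [0.574, -0.005, 0.156]), (0.56, [0.587, 0.257, 0.013])]
side empty_clip [(0.77, [0.591, -0.055, 0.156]), (0.37, [0.574, -0.004, 0.156])]
side lock_grip [(0.53, [0.531, -0.147, 0.177])]
wrist tube [(0.59, [0.59, -0.057, 0.156])]
wrist tube_cap [(0.58, [0.576, -0.004, 0.156]), (0.32, [0.561, -0.142, 0.027])]
wrist empty_clip []
wrist lock_grip [(0.57, [0.531, -0.151, 0.174])]
scene tube [(0.89, [0.594, -0.061, 0.152]), (0.47, [0.53, 0.252, 0.016])]
scene tube_cap [(0.77, [0.59, 0.256, 0.018]), (0.59, [0.582, 
[... 757 characters left out ...]
 0.015]), (0.64, [0.583, -0.008, 0.153]), (0.58, [0.589, -0.062, 0.159])]
scene empty_clip [(0.87, [0.588, -0.066, 0.161]), (0.25, [0.562, -0.143, 0.033])]
scene lock_grip [(0.51, [0.534, -0.15, 0.174]), (0.3, [0.402, -0.165, -0.002])]
side tube [(0.69, [0.592, -0.059, 0.164]), (0.63, [0.531, 0.249, 0.019])]
side tube_cap [(0.73, [0.591, 0.256, 0.012]), (0.52, [0.577, -0.006, 0.155]), (0.19, [0.496, -0.352, 0.001])]
side empty_clip [(0.8, [0.591, -0.055, 0.156])]
side lock_grip [(0.48, [0.534, -0.148, 0.177])]
wrist tube [(0.8, [0.593, -0.06, 0.155])]
wrist tube_cap [(0.92, [0.577, -0.007, 0.157])]
wrist empty_clip []
wrist lock_grip []
[ 0.59118116 -0.05715859  0.26409893] 0.595867951255782
```

View pics/k.png

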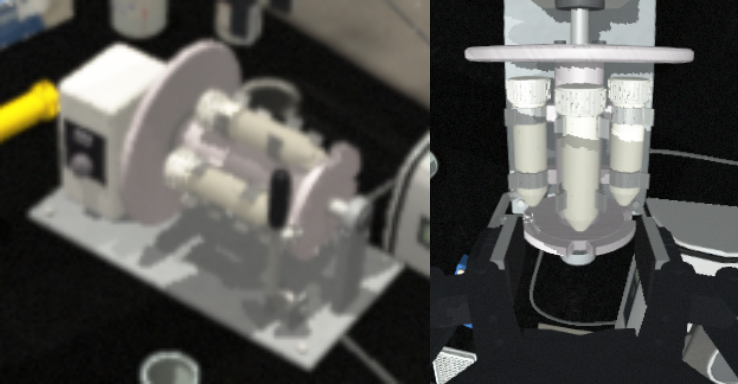

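The tube sits level with its neighbours, cap at the wheel end, and the lever is upright. To check it is fully home, I'll press once with shut fingers. The expected tube top is 171.5 mm.

```bash
python3 -m jog '{"offset":[[0,0,0],[0,0,0],[0,0,0],[0,0,-0.03],[0,0,-0.03],[0,0,-0.025],[0,0,-0.004],[0,0,-0.003],[0,0,0]],"yaw":[0,0,0,0,0,0,0,0,0],"jaw":[1,1,1,1,1,1,1,1,1]}'
python3 -m jog '{"offset":[[0,0,-0.001],[0,0,-0.001],[0,0,0]],"yaw":[0,0,0],"jaw":[1,1,1]}'
```

```text
clock: 30.48
position: [0.5914, -0.0572, 0.1726]
ee_rot: [0.62, 0.785, 0.0, 0.0]
ft_force: [0.3, -0.2, 1.1]
grip_width: -0.003
grasp_force: 0.0
clock: 30.73
position: [0.592, -0.0572, 0.1715]
ee_rot: [0.62, 0.785, 0.001, 0.001]
ft_force: [-1.2, -0.3, 4.8]
grip_width: -0.003
grasp_force: 1.6
```

Contact is at 171.5 mm, so the tube is fully home. I'll retreat and hand in.

```bash
python3 -m jog '{"offset":[[0,0,-0.001],[0,0,0],[0,0,0.03],[0,0,0.04],[0,0,0.04],[0,0,0],[0,0,0],[0,0,0],[0,0,0]],"yaw":[0,0,0,0,0,0,0,0,0],"jaw":[1,1,1,1,1,1,1,1,1]}'
python3 - <<'E'
from h import *
for c in("scene","side","wrist"): look(c,["tube","lock_grip"],1)
print(manip.hand_in())
E
```

```text
clock: 31.48
position: [0.5907, -0.057, 0.278]
ee_rot: [0.62, 0.785, -0.0, -0.001]
ft_force: [0.0, 0.2, -2.0]
grip_width: -0.001
grasp_force: 0.0
scene tube [(0.92, [0.594, -0.058, 0.154])]
scene lock_grip [(0.62, [0.531, -0.152, 0.175])]
side tube [(0.67, [0.532, 0.252, 0.02])]
side lock_grip [(0.6, [0.531, -0.147, 0.178])]
wrist tube [(0.63, [0.592, -0.06, 0.155])]
wrist lock_grip []
the job is handed in; nothing more can be done
None
```

The job is handed in at about 31.5 s, with no verdict shown: the empty clip is on top, the lever is locked, and the tube is pressed home with its cap at the wheel end and released; the four bystanders were never touched.

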